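Weigh a sharps jar on the two-pan balance

TASK

Weigh the yellow sharps jar that stands on the balance: take weights from the sloping rack and stand them upright, gently, on the empty pan until the beam is level, with the pointer resting on the green mark. Use only those weights, leave the jar on its pan, leave weights that are not needed off the balance, and do not disturb the other things.

Things in the scene. Friction and masses are not known exactly. Their poses are not given: they have to be found in the camera images.
- balance: two-pan balance on a blue base 130 x 360 x 22 mm; origin under the middle of the base, its y axis runs from the weight pan to the jar pan, x across, z up. Pan centres lie 140 mm either side of the middle. A red upright pointer in the middle, above the beam, moves against a white plate (top 198 mm above the table) with a green mark in its middle
- beam (a joint): beam angle, rad: 0 level (pointer on the green mark), positive when the jar pan is low, stops at +0.12 and -0.12. Damped, settles in about 1 s. Between the stops it tips 0.1 rad for each 100 g of difference between the pans; beyond that it rests on a stop. It starts on the jar-side stop. The green mark covers -0.035 to 0.035
- weight_pan_top (a point): centre of the top face of the empty weight pan, a flat steel disc 156 mm in diameter, 6 mm thick, no rim; top 130 mm above the table when level. The pans stay horizontal and move straight up and down 140 mm x beam angle (this pan is up when the angle is positive). Where on the pan a load stands does not matter. It can be pressed down by hand to feel how much the jar weighs
- jar_pan_top (a point): centre of the top face of the other pan, of the same size, on which one jar stands
- rack: grey weight rack, 280 mm wide (y), about 105 mm deep, 85 mm high; its top slopes 35 degrees, low side towards its -x, which faces roughly left (+y), towards the balance. Origin under its middle. Three places 85 mm apart along y with an 8 to 10 mm lip below them and 7 mm ribs between them hold the weights
- w100_center (a point): 100 g weight: brass round base 44 mm in diameter, 12 mm high, with a round black knob 16 mm in diameter and 26 mm high on top (38 mm in all). Point half-way up it on its axis; z axis along its axis from base to knob. It starts leaning 35 degrees in the rack, in any of the three places
- w200_center (a point): 200 g weight: bright steel round base 44 mm in diameter, 20 mm high, with a round black knob 16 mm in diameter and 26 mm high on top (46 mm in all). Point half-way up it on its axis; z axis along its axis from base to knob. It starts leaning 35 degrees in the rack, in any of the three places
- w400_center (a point): 400 g weight: dark steel round base 44 mm in diameter, 36 mm high, with a round black knob 16 mm in diameter and 26 mm high on top (62 mm in all). Point half-way up it on its axis; z axis along its axis from base to knob. It starts leaning 35 degrees in the rack, in any of the three places
- jar_a_center (a point): yellow sharps jar with red lid, 80 mm wide, 107 mm tall; point half-way up, z up. Three look alike and differ in weight (between 250 and 650 g); one, any of the three, stands on the jar pan, the other two wait on a carton and stay there. The jar on the pan weighs the same, to within 15 g, as just one combination of the three weights
- jar_b_center (a point): yellow sharps jar with red lid, 80 mm wide, 107 mm tall; point half-way up, z up. Three look alike and differ in weight (between 250 and 650 g); one, any of the three, stands on the jar pan, the other two wait on a carton and stay there. The jar on the pan weighs the same, to within 15 g, as just one combination of the three weights
- jar_c_center (a point): yellow sharps jar with red lid, 80 mm wide, 107 mm tall; point half-way up, z up. Three look alike and differ in weight (between 250 and 650 g); one, any of the three, stands on the jar pan, the other two wait on a carton and stay there. The jar on the pan weighs the same, to within 15 g, as just one combination of the three weights
- sanitizer: clear bottle with blue cap, 60 mm wide, 160 mm tall; origin under its middle; leave alone
- vial_a: amber vial, 28 mm wide, 48 mm tall; origin under its middle; leave alone
- vial_b: amber vial, 28 mm wide, 48 mm tall; origin under its middle; leave alone
- syringe_box: white and blue box, 70 x 130 x 45 mm; origin under its middle; leave alone
- tray: steel tray, 70 x 160 x 35 mm; origin under its middle; leave alone
- mug: white mug, 80 mm wide, 90 mm tall; origin under its middle; leave alone
Mind the look-alikes: they are no part of the job. Leave any blue or red look-alike of the part that bears w100_center alone.

How it is judged:
On the way:
1. a first weight stands upright on the weight pan, let go ((((horizontal distance between w100_center and weight_pan_top below 0.078 m and angle between w100_center's own z axis and vertical below 0.15 rad and contact force between w100 and weight_pan above 0.3 N) and contact force between the fingers and w100 below 0.05 N) or ((horizontal distance between w200_center and weight_pan_top below 0.078 m and angle between w200_center's own z axis and vertical below 0.15 rad and contact force between w200 and weight_pan above 0.3 N) and contact force between the fingers and w200 below 0.05 N) or ((horizontal distance between w400_center and weight_pan_top below 0.078 m and angle between w400_center's own z axis and vertical below 0.15 rad and contact force between w400 and weight_pan above 0.3 N) and contact force between the fingers and w400 below 0.05 N))), for 0.2 s.
At the end, for the whole second after the job is handed in: The beam is at rest within 0.035 rad of level; every weight either stands upright (within 0.15 rad) on the weight pan with its centre over the pan, or is off the balance, not on the floor; the jars are still in their places (within 50 mm, which allows for the pan's own travel) (value of joint beam between -0.035 and 0.035 rad and velocity of joint beam between -0.05 and 0.05 rad/s and ((horizontal distance between w100_center and weight_pan_top below 0.078 m and angle between w100_center's own z axis and vertical below 0.15 rad and contact force between w100 and weight_pan above 0.3 N) or (contact force between w100 and balance below 0.05 N and height (world z) of w100_center above 0 m)) and ((horizontal distance between w200_center and weight_pan_top below 0.078 m and angle between w200_center's own z axis and vertical below 0.15 rad and contact force between w200 and weight_pan above 0.3 N) or (contact force between w200 and balance below 0.05 N and height (world z) of w200_center above 0 m)) and ((horizontal distance between w400_center and weight_pan_top below 0.078 m and angle between w400_center's own z axis and vertical below 0.15 rad and contact force between w400 and weight_pan above 0.3 N) or (contact force between w400 and balance below 0.05 N and height (world z) of w400_center above 0 m)) and distance of each of jar_a_center, jar_b_center, jar_c_center from where it was at the start of the episode below 0.05 m); the robot touches nothing.
It fails at once if the weight pan struck or pressed with more than 20 N (contact force between weight_pan and anything else above 20 N).
It fails at once if a jar moved from its place (more than 50 mm) or tipped (distance of any of jar_a_center, jar_b_center, jar_c_center from where it was at the start of the episode above 0.05 m or angle between any of jar_a_center, jar_b_center, jar_c_center's own z axis and vertical above 0.3 rad).
It fails at once if a bystander moved more than 30 mm (distance of any of sanitizer, vial_a, vial_b, syringe_box, tray, mug from where it was at the start of the episode above 0.03 m).
It also fails if it takes over 67 s, if anything falls off the work surface, if the arm or the gripper's body presses on something with over 40 N, if the wrist force passes 120 N, or if a joint passes its speed limit or range.

ROBOT

A 6-joint arm with a two-finger parallel gripper is mounted at the origin on the work surface. World frame = base frame: x ahead of the robot, y to its left, z up, the work surface at z = 0. Lengths are in m, angles in rad, forces in N, time in s.
With the tool pointing down it reaches from about 0.25 to 0.725 m from the base axis. Payload 4 kg.
Tool frame: the origin (TCP) lies on the centre line of the jaws, within the pads' length; the fingertips stand 14 mm ahead of it and the grasp point (between the pads) lies 5 mm behind it; z points along the fingers, x is the direction in which the jaws open and shut, and the axes are right-handed (so a half turn about z gives the same grasp; the last joint's range is limited). The gripper opens to 85 mm and grips with 20 to 120 N. Pads are 22 mm wide; open, the fingers measure 114 mm over their backs; the gripper's body (76 mm by 85 mm) begins 54 mm behind the grasp point. The pads swing forward as they close: fully open they stand 13 mm farther back than shut.
Start: joints at [1.108, 0.241, 0.005, 1.335, 0, 1.571], TCP at [0.223, 0.447, 0.245] pointing down, gripper open.
Joint ranges: [-2.72, 2.72], [-1.05, 1.87], [-1.09, 1.28], [-1.99, 2.15], [-1.42, 1.44], [-3.14, 3.14]. Speed limits (rad/s): [2.79, 2.79, 3.14, 3.14, 3.14, 3.14].

INTERFACE

Orientations are given as a unit quaternion [x, y, z, w].
In Python, from workcell import bot gives the robot as it stands.
- The arm moves only by the tool play_rows, never from a script. Its argument "motion" is a list of rows, each an object with "fingers": the closure, from -1 (fully open) to 1 (shut), so that 0 is half open; "translation": the shift along the tool's x, y, z in cm, a list of three; "roll": the turn about the tool's z in degrees. A call has 1 to 20 rows; each row is the pose to reach, as a shift and turn from the pose commanded when the call began, along the tool's axes at that moment; what a row does not reach only later rows make up. A row lasts 1/12 s, in which the tool goes at most 41.7 mm and 7.16 degrees, less where a joint would pass 70% of its speed; a pose out of reach is approached as far as the arm can. A call with a gripper value outside its range is refused whole. The fingers move at their own pace and stop on an object; the grip force is fixed at half the most. Time passes only in rows, so rows that repeat a pose let the fingers close. It gives the time, the measured TCP pose, the force and the opening at its end, in the units of the state.
- bot.get_obs(): the state, without advancing time (a new reading comes with each control period).
- bot.camera(name): name is "scene" or "top" or "wrist"; returns a dict with "pixels" (384x512x3 uint8, red, green, blue), "intrinsics" (3x3 intrinsics, pixels), "k1" (the pictures are not rectified: a ray, as slopes to the right and down, at radius r is drawn at 1 + k1 r^2 times it, then the intrinsics apply), "world_to_cam" (4x4, takes a point from world to camera coordinates). Camera axes: x right, y down, z forward; pixel columns grow to the right and rows downward; lengths in m; the calibration is good to about 2 mm. A picture is of the moment at which its call begins. There is no depth.
- bot.job_done(): hands the job in, once; it reports no verdict.
The state is a dict: "clock": time; "joint_pos": joint angles; "joint_vel": joint speeds; "tau": joint torques, N m; "eef_pos": TCP position; "tool_rot": TCP orientation; "ft_force": force on the tool from outside, world axes, zero at the start; "ft_torque": the same for the moment, N m; "grip_width": finger opening in m.
Only numpy, scipy, OpenCV 4.12 (cv2) and the standard library are available. Lean on these libraries where they do the work, as an engineer would, in place of code of your own. Each camera call takes 0.05 s, during which the arm holds its last target. There are 200 camera calls.

## Working session

There is one attempt and no reset: what is moved stays moved. The work goes in short steps, Python scripts to look and compute and a tool call to move; the robot and the scene stay as the last step left them, time stands still between calls to the robot, and variables do not carry over. Pictures are saved under pics/ and viewed, about 8 in all and at most 12, crops included, and the job is handed in when it is done.

Besides the shell and the picture viewer there is one more tool, called after "Call:" as a command line: name --argument value ..., lists and objects as JSON in quotes. play_rows: Moves the arm, as the interface text tells. Its arguments: {"type":"object","properties":{"motion":{"type":"array","items":{"type":"object","properties":{"fingers":{"type":"number"},"translation":{"type":"array","items":{"type":"number"}},"roll":{"type":"number"}}}}},"required":["motion"]}

```bash
mkdir -p pics; cat > h.py <<'E'
import numpy as np, cv2
from workcell import bot
def snap(name,f):
    c=bot.camera(name); cv2.imwrite(f'pics/{f}.png',c['pixels'][:,:,::-1]); np.save(f'pics/{f}.npy',{k:np.array(c[k]) for k in c},allow_pickle=True); return c
def load(f): return np.load(f'pics/{f}.npy',allow_pickle=True).item()
def ray(c,u,v):
    K=np.array(c['intrinsics']);T=np.array(c['world_to_cam']);k=float(c['k1'])
    d=np.array([(u-K[0,2])/K[0,0],(v-K[1,2])/K[1,1]]);p=d.copy()
    for _ in range(30): p=d/(1+k*(p@p))
    R=T[:3,:3];o=-R.T@T[:3,3];w=R.T@np.array([*p,1]);return o,w/np.linalg.norm(w)
def onz(c,u,v,z):
    o,w=ray(c,u,v);return o+w*(z-o[2])/w[2]
def tri(*obs):
    A=np.zeros((3,3));b=np.zeros(3);R=[]
    for c,u,v in obs:
        o,w=ray(c,u,v);P=np.eye(3)-np.outer(w,w);A+=P;b+=P@o;R.append((o,P))
    x=np.linalg.solve(A,b);return x,[round(float(np.linalg.norm(P@(x-o)))*1000,1) for o,P in R]
def proj(c,p):
    T=np.array(c['world_to_cam']);q=T[:3,:3]@p+T[:3,3];s=q[:2]/q[2];s=s*(1+float(c['k1'])*(s@s));K=np.array(c['intrinsics']);return K[:2,:2]@s+K[:2,2]
E
python3 - <<'E'
from h import *
a=snap('scene','s0');b=snap('top','t0')
im=np.vstack([a['pixels'],b['pixels']])
for n,c in(('scene',a),('top',b)):
    cv2.imwrite(f'pics/{n}0x.png',cv2.resize(c['pixels'][:,:,::-1],(800,600),interpolation=cv2.INTER_CUBIC))
o=bot.get_obs();print({k:np.round(o[k],4) for k in o})
E
```

```text
{'clock': np.float64(0.1), 'joint_pos': array([1.108 , 0.2413, 0.0039, 1.3352, 0.    , 1.5708]), 'joint_vel': array([-0.0003, -0.0018,  0.0024,  0.0012, -0.0009, -0.0012]), 'tau': array([ 1.00000e-04, -3.73138e+01,  2.53010e+01,  1.08000e-02,
       -0.00000e+00, -0.00000e+00]), 'eef_pos': array([0.223 , 0.4469, 0.2445]), 'tool_rot': array([ 8.504e-01,  5.261e-01, -8.000e-04,  5.000e-04]), 'ft_force': array([ 0.4508,  0.8429, -0.2458]), 'ft_torque': array([ 0.0176,  0.0124, -0.0459]), 'grip_width': np.float64(0.0849)}
```

View pics/scene0x.png

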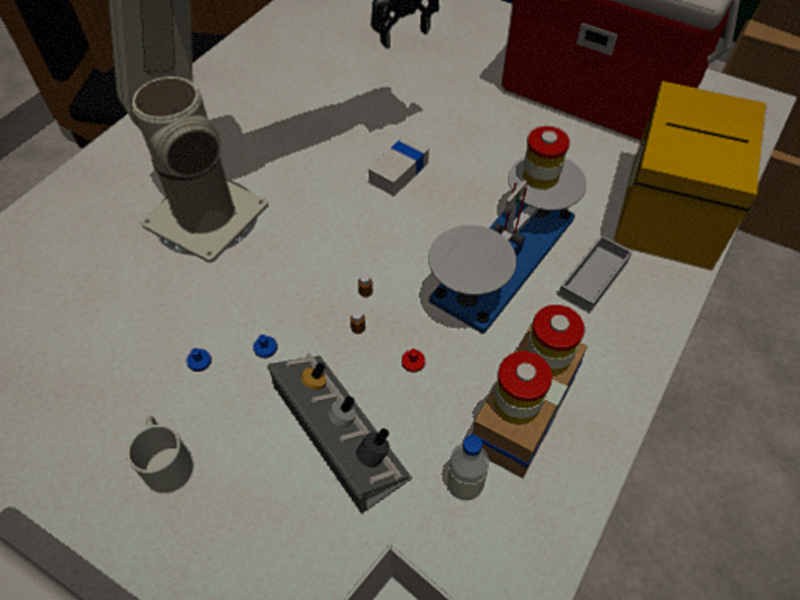

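View pics/top0x.png

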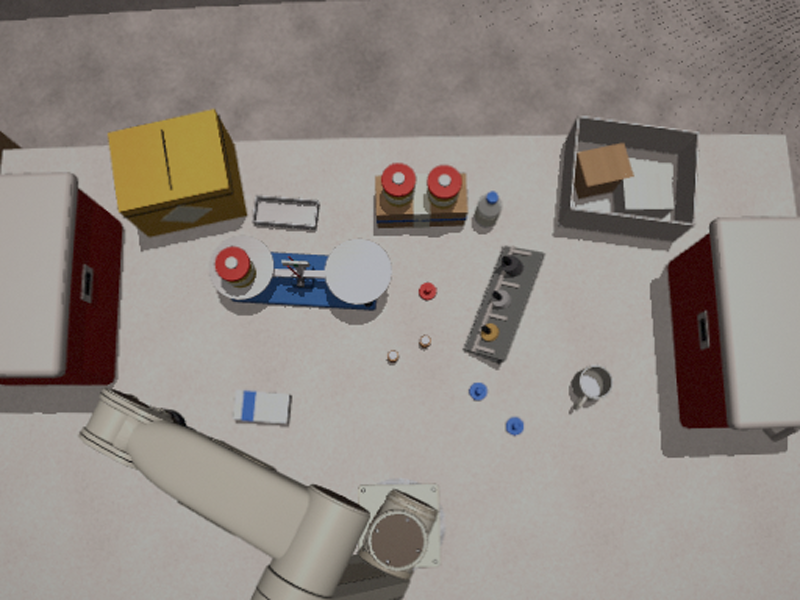

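The picks, in 800×600 scene pixels: w100 brass in the rack at (314,378), w200 bright steel at (345,411), w400 dark at (374,449). Look-alikes to avoid are two blue ones at (198,359) and (264,346) and a red one at (413,360), all on the table. I'll check the choice in a close crop next.

```bash
python3 - <<'E'
from h import *
a=load('s0')['pixels'];b=load('t0')['pixels']
A=cv2.resize(a[220:330,165:270],None,fx=4,fy=4,interpolation=cv2.INTER_CUBIC) # 440x420
B=cv2.resize(b[150:240,290:355],None,fx=5.5,fy=5.5,interpolation=cv2.INTER_CUBIC)[:440]
B=cv2.resize(b[150:240,290:355],(325,450),interpolation=cv2.INTER_CUBIC) # x5
A=np.vstack([A,np.zeros((10,420,3),np.uint8)])
cv2.imwrite('pics/c1.png',np.hstack([A,B])[:,:,::-1])
s,t=load('s0'),load('t0');k=.64
for n,p,q in (('pan',(472,260),(359,271)),('redlook',(413,352),(428,291)),('jarlid',(549,136),(231,262)),('vialA',(365,278),(424,341)),('vialB',(357,315),(392,355)),('sanit',(473,442),(491,197))):
    print(n,*tri((s,p[0]*k,p[1]*k),(t,q[0]*k,q[1]*k)))
E
```

```text
pan [0.58552563 0.07927798 0.14066734] [1.8, 1.8]
redlook [ 0.55921933 -0.08150258  0.03008095] [3.5, 3.5]
jarlid [0.59299747 0.35962389 0.21852312] [1.0, 1.0]
vialA [ 0.43149227 -0.05761569  0.13148093] [15.9, 15.9]
vialB [ 0.40164008 -0.0030211  -0.06236055] [15.0, 15.0]
sanit [ 0.75298916 -0.23161189  0.15645118] [1.0, 1.0]
```

View pics/c1.png

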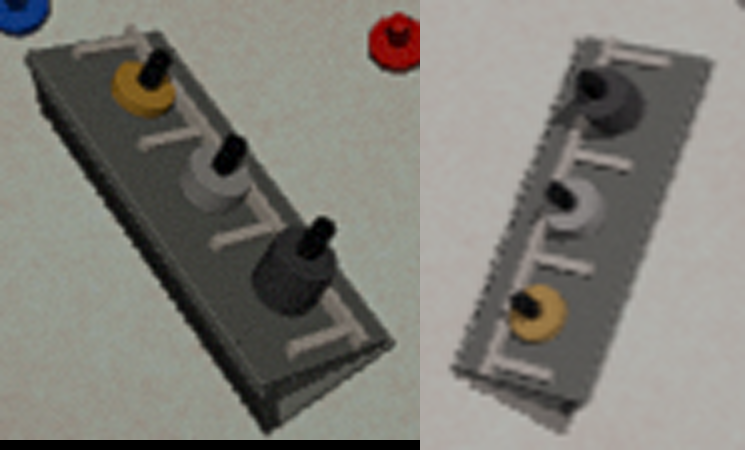

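Choice confirmed: the rack holds brass, bright steel and dark steel weights with black knobs. In crop pixels, the knob tops are at scene (160,55), (236,142), (323,224) and top (519,298), (553,191), (586,79).

```bash
python3 - <<'E'
from h import *
s,t=load('s0'),load('t0')
S=lambda p:(s,165+p[0]/4,220+p[1]/4)
T=lambda p:(t,290+(p[0]-420)/5,150+p[1]/5)
tops=[]
for n,p,q,r,w in (('w100',(160,55),(519,298),(149,82),(531,310)),('w200',(236,142),(553,191),(222,170),(568,203)),('w400',(323,224),(586,79),(305,252),(600,91))):
    x,e=tri(S(p),T(q));y,f=tri(S(r),T(w));d=x-y;tops.append(x)
    print(n,x.round(4),e,'low',y.round(4),f,'len',np.linalg.norm(d).round(3),'tilt',np.degrees(np.arccos(d[2]/np.linalg.norm(d))).round(1),'az',np.degrees(np.arctan2(d[1],d[0])).round(1))
d=tops[2]-tops[0];print('rack y az',np.degrees(np.arctan2(d[1],d[0])),np.linalg.norm(d[:2]))
p,_=tri(S((160,34)),T((577,38)));
for c in [(712,62),(582,405)]: print('rear edge at .085',onz(*T(c),.085).round(4))
k=.64
print('vials',onz(t,424*k,341*k,.048).round(3),onz(t,392*k,355*k,.048).round(3))
print('sanit',onz(t,491*k,197*k,.16).round(3),'blue',onz(t,478*k,391*k,.03).round(3),'syr',onz(t,263*k,408*k,.045).round(3))
E
```

```text
w100 [ 0.4565 -0.2109  0.0826] [1.1, 1.1] low [ 0.4516 -0.2217  0.058 ] [1.8, 1.8] len 0.027 tilt 25.8 az 65.2
w200 [ 0.5359 -0.2389  0.0849] [1.2, 1.2] low [ 0.5313 -0.252   0.0629] [1.9, 1.9] len 0.026 tilt 32.1 az 71.0
w400 [ 0.6173 -0.2645  0.101 ] [1.9, 1.9] low [ 0.6126 -0.2778  0.0804] [1.4, 1.4] len 0.025 tilt 34.3 az 70.5
rack y az -18.426424499730096 0.16947218644181783
rear edge at .085 [ 0.6314 -0.3634  0.085 ]
rear edge at .085 [ 0.3757 -0.2546  0.085 ]
vials [ 0.431 -0.071  0.048] [0.399 0.006 0.048]
sanit [ 0.751 -0.232  0.16 ] blue [ 0.311 -0.197  0.03 ] syr [0.278 0.314 0.045]
```

```bash
cat >> h.py <<'E'
def state():
    o=bot.get_obs();q=o['tool_rot'];from scipy.spatial.transform import Rotation as R
    return o,R.from_quat(q).as_matrix()
def to(p,az=None):
    o,M=state();a=np.degrees(np.arctan2(M[1,0],M[0,0]));p=np.array(p)
    print('tcp',np.round(o['eef_pos'],4),'az',round(a,1),'F',np.round(o['ft_force'],2),'w',round(float(o['grip_width']),4),'clk',round(float(o['clock']),2),'tilt',M[:,2].round(3))
    print('shift cm',np.round(M.T@(p-o['eef_pos'])*100,2),'' if az is None else 'roll %.1f'%(-(az-a)))
E
python3 -c "
from h import *
to([.586,.079,.245],-19)"
```

```text
tcp [0.223  0.4469 0.2445] az 63.5 F [ 0.45  0.84 -0.25] w 0.0849 clk 0.1 tilt [-0.001 -0.002 -1.   ]
shift cm [-1.672e+01  4.891e+01 -2.000e-02] roll 82.5
```

Call:
play_rows --motion '[{"fingers": 1,"translation": [-16.7,48.9,0],"roll": 82.5},{"fingers": 1,"translation": [-16.7,48.9,0],"roll": 82.5},{"fingers": 1,"translation": [-16.7,48.9,0],"roll": 82.5},{"fingers": 1,"translation": [-16.7,48.9,0],"roll": 82.5},{"fingers": 1,"translation": [-16.7,48.9,0],"roll": 82.5},{"fingers": 1,"translation": [-16.7,48.9,0],"roll": 82.5},{"fingers": 1,"translation": [-16.7,48.9,0],"roll": 82.5},{"fingers": 1,"translation": [-16.7,48.9,0],"roll": 82.5},{"fingers": 1,"translation": [-16.7,48.9,0],"roll": 82.5},{"fingers": 1,"translation": [-16.7,48.9,0],"roll": 82.5},{"fingers": 1,"translation": [-16.7,48.9,0],"roll": 82.5},{"fingers": 1,"translation": [-16.7,48.9,0],"roll": 82.5},{"fingers": 1,"translation": [-16.7,48.9,0],"roll": 82.5},{"fingers": 1,"translation": [-16.7,48.9,0],"roll": 82.5},{"fingers": 1,"translation": [-16.7,48.9,6.5],"roll": 82.5},{"fingers": 1,"translation": [-16.7,48.9,6.5],"roll": 82.5},{"fingers": 1,"translation": [-16.7,48.9,6.5],"roll": 82.5},{"fingers": 1,"translation": [-16.7,48.9,6.5],"roll": 82.5},{"fingers": 1,"translation": [-16.7,48.9,6.5],"roll": 82.5}]'

```text
clock: 1.68
eef_pos: [0.5865, 0.0803, 0.1817]
tool_rot: [0.986, -0.165, 0.001, -0.0]
ft_force: [-0.1, 0.0, 0.9]
grip_width: -0.0002
```

```bash
python3 - <<'E'
from h import *
to([.586,.079,.145],-19)
F=[]
for i in range(4):
    c=bot.camera('scene');F.append(bot.get_obs()['ft_force'])
print(np.round(F,2))
c=snap('scene','s1');t=snap('top','t1')
to([.586,.079,.145],-19)
E
```

```text
tcp [0.5865 0.0803 0.1817] az -19.0 F [-0.08  0.01  0.89] w -0.0002 clk 1.68 tilt [ 0.001  0.    -1.   ]
shift cm [-0.01  0.15  3.67] roll 0.0
[[ 0.53  0.11  0.33]
 [ 0.35 -0.46  0.6 ]
 [-0.36  1.22  0.  ]
 [ 0.51 -0.38  0.11]]
tcp [0.5869 0.0799 0.1817] az -19.0 F [-0.07  0.3  -0.7 ] w 0.0001 clk 1.98 tilt [ 0.002  0.    -1.   ]
shift cm [-0.06  0.12  3.67] roll -0.0
```

Call:
play_rows --motion '[{"fingers": 1,"translation": [0,0,0.4],"roll": 0},{"fingers": 1,"translation": [0,0,0.8],"roll": 0},{"fingers": 1,"translation": [0,0,1.2],"roll": 0},{"fingers": 1,"translation": [0,0,1.5],"roll": 0},{"fingers": 1,"translation": [0,0,1.8],"roll": 0},{"fingers": 1,"translation": [0,0,2.1],"roll": 0},{"fingers": 1,"translation": [0,0,2.4],"roll": 0},{"fingers": 1,"translation": [0,0,2.7],"roll": 0},{"fingers": 1,"translation": [0,0,3.0],"roll": 0},{"fingers": 1,"translation": [0,0,3.3],"roll": 0},{"fingers": 1,"translation": [0,0,3.6],"roll": 0},{"fingers": 1,"translation": [0,0,3.6],"roll": 0},{"fingers": 1,"translation": [0,0,3.6],"roll": 0},{"fingers": 1,"translation": [0,0,3.6],"roll": 0}]'

```text
clock: 3.15
eef_pos: [0.586, 0.0796, 0.1444]
tool_rot: [0.986, -0.165, -0.0, 0.0]
ft_force: [-3.5, -0.6, 5.0]
grip_width: -0.0001
```

```bash
python3 - <<'E'
from h import *
F=[]
for i in range(24):
    c=bot.camera('scene');F.append(bot.get_obs()['ft_force'])
F=np.array(F);print(F[::4].round(1),F.mean(0),F.std(0)/5)
s=snap('scene','s2')
to([.586,.079,.145],-19)
im=s['pixels'];cr=[cv2.resize(load(f)['pixels'][85:215,265:385],(400,433),interpolation=cv2.INTER_CUBIC) for f in('s1','s2')]
cv2.imwrite('pics/c2.png',np.hstack(cr)[:,:,::-1])
E
```

```text
[[-2.4 -0.3  4.6]
 [-3.4 -0.7  5.2]
 [-4.2 -1.4  4.6]
 [-3.6 -1.3  5.1]
 [-3.5 -0.9  5.6]
 [-3.3 -1.   4.7]] [-3.50852972 -0.98557834  5.07216069] [0.08990302 0.08015865 0.09654595]
tcp [0.5862 0.0796 0.1443] az -19.0 F [-3.26 -1.23  4.92] w -0.0 clk 4.4 tilt [-0. -0. -1.]
shift cm [ 0.    0.07 -0.07] roll -0.0
```

View pics/c2.png

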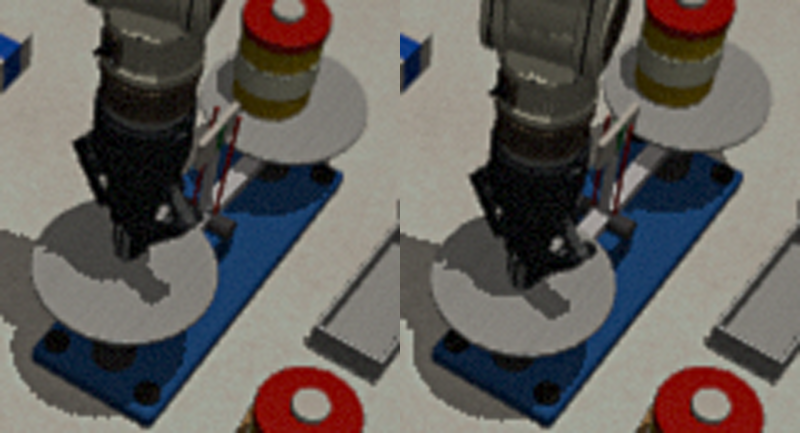

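The vertical force is 5.07 N minus about 0.2 N bias, with the fingertip at z=130 mm (level). That makes the jar about 500 g, so w400 + w100. The crop shows the pan moved down by about 12 crop pixels. Next: w400.

```bash
python3 -c "
from h import *
to([.616,-.268,.245],-19)"
```

```text
tcp [0.5862 0.0796 0.1443] az -19.0 F [-3.26 -1.23  4.92] w -0.0 clk 4.4 tilt [-0. -0. -1.]
shift cm [ 14.15  31.9  -10.07] roll -0.0
```

Call:
play_rows --motion '[{"fingers": 1,"translation": [0,0,-0.4]},{"fingers": 1,"translation": [0,0,-0.8]},{"fingers": 1,"translation": [0,0,-1.2]},{"fingers": 1,"translation": [0,0,-1.6]},{"fingers": 1,"translation": [0,0,-2.5]},{"fingers": 1,"translation": [0,0,-6]},{"fingers": 0,"translation": [0,0,-10]},{"fingers": 0,"translation": [14.15,31.9,-10]},{"fingers": 0,"translation": [14.15,31.9,-10]},{"fingers": 0,"translation": [14.15,31.9,-10]},{"fingers": 0,"translation": [14.15,31.9,-10]},{"fingers": 0,"translation": [14.15,31.9,-10]},{"fingers": 0,"translation": [14.15,31.9,-10]},{"fingers": 0,"translation": [14.15,31.9,-10]},{"fingers": 0,"translation": [14.15,31.9,-10]},{"fingers": 0,"translation": [14.15,31.9,-10]},{"fingers": 0,"translation": [14.15,31.9,-6]},{"fingers": 0,"translation": [14.15,31.9,-4]},{"fingers": 0,"translation": [14.15,31.9,-4]},{"fingers": 0,"translation": [14.15,31.9,-4]}]'

```text
schema error: expected keys fingers, translation, roll
```

```bash
python3 - <<'E'
from h import *
w=snap('wrist','w1');snap('scene','s3')
to([.616,-.268,.099],-19)
for p in ([.6173,-.2645,.101],[.6126,-.2778,.0804]): print(proj(w,np.array(p)))
cv2.imwrite('pics/w1x.png',cv2.resize(w['pixels'],(768,576),interpolation=cv2.INTER_CUBIC)[:,:,::-1])
E
```

```text
tcp [0.5862 0.0797 0.1443] az -19.0 F [-3.69 -1.13  4.98] w -0.0001 clk 4.5 tilt [-0. -0. -1.]
shift cm [14.15 31.9   4.53] roll -0.0
[433.86439749 580.15804401]
[420.22578002 557.87861345]
```

View pics/w1x.png

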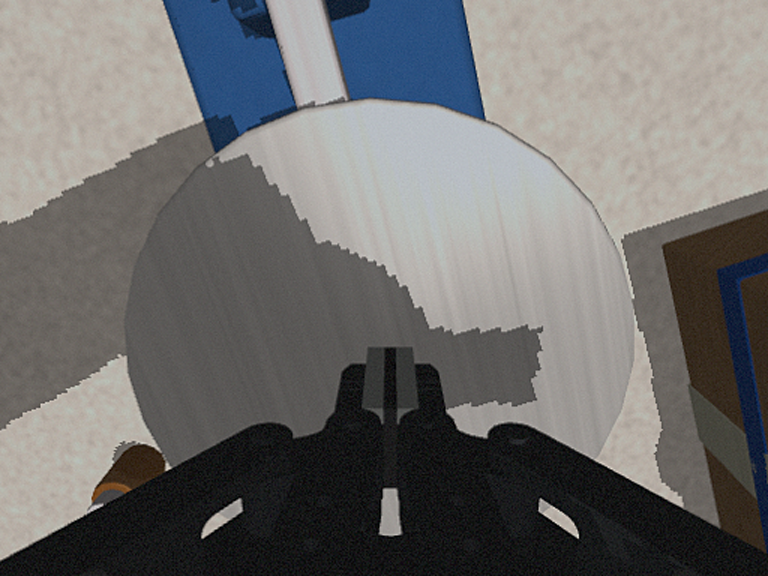

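The move was refused because the rows had no roll key. This wrist picture still shows the shut fingertips near the pan centre, at about (390,350). The wrist camera looks toward the +y side of the tool.

Call:
play_rows --motion '[{"fingers": 1,"translation": [0,0,-0.4],"roll": 0},{"fingers": 1,"translation": [0,0,-0.8],"roll": 0},{"fingers": 1,"translation": [0,0,-1.2],"roll": 0},{"fingers": 1,"translation": [0,0,-1.6],"roll": 0},{"fingers": 1,"translation": [0,0,-2.5],"roll": 0},{"fingers": 1,"translation": [0,0,-6],"roll": 0},{"fingers": 0,"translation": [0,0,-10],"roll": 0},{"fingers": 0,"translation": [14.15,31.9,-10],"roll": 0},{"fingers": 0,"translation": [14.15,31.9,-10],"roll": 0},{"fingers": 0,"translation": [14.15,31.9,-10],"roll": 0},{"fingers": 0,"translation": [14.15,31.9,-10],"roll": 0},{"fingers": 0,"translation": [14.15,31.9,-10],"roll": 0},{"fingers": 0,"translation": [14.15,31.9,-10],"roll": 0},{"fingers": 0,"translation": [14.15,31.9,-10],"roll": 0},{"fingers": 0,"translation": [14.15,31.9,-10],"roll": 0},{"fingers": 0,"translation": [14.15,31.9,-10],"roll": 0},{"fingers": 0,"translation": [14.15,31.9,-6],"roll": 0},{"fingers": 0,"translation": [14.15,31.9,-4],"roll": 0},{"fingers": 0,"translation": [14.15,31.9,-4],"roll": 0},{"fingers": 0,"translation": [14.15,31.9,-4],"roll": 0}]'

```text
clock: 6.17
eef_pos: [0.6156, -0.2679, 0.1831]
tool_rot: [0.986, -0.165, -0.001, -0.0]
ft_force: [0.3, 0.7, 1.2]
grip_width: 0.0427
```

```bash
python3 - <<'E'
from h import *
w=snap('wrist','w2')
to([.616,-.268,.099],-19)
for p in ([.6173,-.2645,.101],[.6126,-.2778,.0804]): print(proj(w,np.array(p))*1.5)
cv2.imwrite('pics/w2x.png',cv2.resize(w['pixels'],(768,576),interpolation=cv2.INTER_CUBIC)[:,:,::-1])
E
```

```text
tcp [ 0.6167 -0.2681  0.1852] az -19.0 F [0.95 0.25 0.11] w 0.0431 clk 6.22 tilt [ 0.001 -0.    -1.   ]
shift cm [-0.07  0.02  8.62] roll 0.0
[392.95994101 291.55676893]
[392.54041532 305.85083189]
```

View pics/w2x.png

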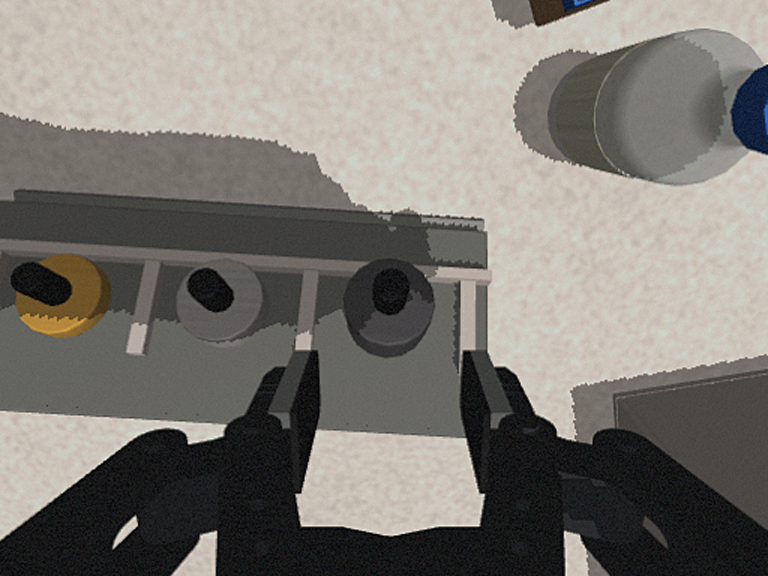

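Knob top of w400 at about (391,285), predicted (393,292). The rack lip slopes about 3.7° in the view, so the rack azimuth is about -22.7°.

```bash
python3 - <<'E'
from h import *
s,t,w=load('s0'),load('t0'),load('w2')
S=lambda p:(s,165+p[0]/4,220+p[1]/4)
T=lambda p:(t,290+(p[0]-420)/5,150+p[1]/5)
W=lambda p:(w,p[0]/1.5,p[1]/1.5)
L=np.radians(67.3);l=np.array([np.cos(L),np.sin(L),0])
for n,a,b,c in (('w400',(323,224),(586,79),(391,284)),('w200',(236,142),(553,191),(203,283)),('w100',(160,55),(519,298),(25,279))):
    x,e=tri(S(a),T(b),W(c));print(n,x.round(4),e,'only scene+wrist',tri(S(a),W(c))[0].round(4))
    p=x-l*.004;p[2]=x[2]-.002;print('tcp target',p.round(4))
    to(p,-22.7)
E
```

```text
w400 [ 0.6173 -0.2634  0.0984] [1.4, 2.8, 1.6] only scene+wrist [ 0.6175 -0.2619  0.0978]
tcp target [ 0.6157 -0.2671  0.0964]
tcp [ 0.6167 -0.2681  0.1852] az -19.0 F [0.95 0.25 0.11] w 0.0431 clk 6.22 tilt [ 0.001 -0.    -1.   ]
shift cm [-0.13 -0.06  8.88] roll 3.7
w200 [ 0.5353 -0.2383  0.0852] [1.4, 1.5, 1.5] only scene+wrist [ 0.5353 -0.2375  0.0846]
tcp target [ 0.5338 -0.242   0.0832]
tcp [ 0.6167 -0.2681  0.1852] az -19.0 F [0.95 0.25 0.11] w 0.0431 clk 6.22 tilt [ 0.001 -0.    -1.   ]
shift cm [-8.69  0.24 10.19] roll 3.7
w100 [ 0.4563 -0.2102  0.0831] [1.1, 1.6, 1.5] only scene+wrist [ 0.4565 -0.2094  0.0829]
tcp target [ 0.4547 -0.2139  0.0811]
tcp [ 0.6167 -0.2681  0.1852] az -19.0 F [0.95 0.25 0.11] w 0.0431 clk 6.22 tilt [ 0.001 -0.    -1.   ]
shift cm [-17.08   0.15  10.39] roll 3.7
```

Call:
play_rows --motion '[{"fingers": 0,"translation": [-0.15,-0.05,3],"roll": 3.7},{"fingers": 0,"translation": [-0.15,-0.05,6],"roll": 3.7},{"fingers": 0,"translation": [-0.15,-0.05,7.5],"roll": 3.7},{"fingers": 0,"translation": [-0.15,-0.05,8.3],"roll": 3.7},{"fingers": 0,"translation": [-0.15,-0.05,8.7],"roll": 3.7},{"fingers": 0,"translation": [-0.15,-0.05,8.7],"roll": 3.7},{"fingers": 1,"translation": [-0.15,-0.05,8.7],"roll": 3.7},{"fingers": 1,"translation": [-0.15,-0.05,8.7],"roll": 3.7},{"fingers": 1,"translation": [-0.15,-0.05,8.7],"roll": 3.7},{"fingers": 1,"translation": [-0.15,-0.05,8.7],"roll": 3.7},{"fingers": 1,"translation": [-0.15,-0.05,8.7],"roll": 3.7},{"fingers": 1,"translation": [-0.15,-0.05,8.7],"roll": 3.7},{"fingers": 1,"translation": [-0.15,-0.05,8.2],"roll": 3.7},{"fingers": 1,"translation": [-0.15,-0.05,7],"roll": 3.7},{"fingers": 1,"translation": [-0.15,-0.05,5],"roll": 3.7},{"fingers": 1,"translation": [-0.15,-0.05,2],"roll": 3.7},{"fingers": 1,"translation": [-0.15,-0.05,2],"roll": 3.7},{"fingers": 1,"translation": [-0.15,-0.05,2],"roll": 3.7}]'

```text
clock: 7.72
eef_pos: [0.6159, -0.2677, 0.1659]
tool_rot: [0.98, -0.197, 0.002, 0.0]
ft_force: [-0.7, -0.4, -4.6]
grip_width: 0.0133
```

```bash
python3 - <<'E'
from h import *
w=snap('wrist','w3');s=snap('scene','s3')
to([.62,-.14,.10],-22.7)
A=cv2.resize(w['pixels'],None,fx=.78,fy=.78);B=cv2.resize(s['pixels'][170:340,150:310],(400,425),interpolation=cv2.INTER_CUBIC)
B=cv2.copyMakeBorder(B,0,0,0,0,0);A=cv2.resize(w['pixels'][:,50:462],(400,373));A=cv2.copyMakeBorder(A,0,52,0,0,0)
cv2.imwrite('pics/c3.png',np.hstack([A,B])[:,:,::-1])
E
```

```text
tcp [ 0.6138 -0.2667  0.1625] az -22.7 F [ 0.23  0.91 -4.94] w 0.0133 clk 7.82 tilt [-0.003  0.001 -1.   ]
shift cm [ -4.31 -11.93   6.26] roll -0.0
```

View pics/c3.png

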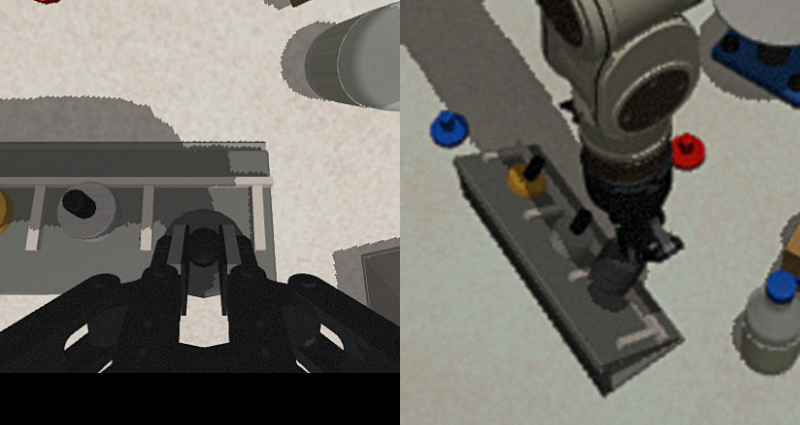

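Call:
play_rows --motion '[{"fingers": 1,"translation": [-1.5,-4,0],"roll": 0},{"fingers": 1,"translation": [-2.8,-8,0],"roll": 0},{"fingers": 1,"translation": [-4.3,-11.9,0],"roll": 0},{"fingers": 1,"translation": [-4.3,-11.9,3],"roll": 0},{"fingers": 1,"translation": [-4.3,-11.9,6],"roll": 0},{"fingers": 1,"translation": [-4.3,-11.9,8],"roll": 0},{"fingers": 1,"translation": [-4.3,-11.9,9.0],"roll": 0},{"fingers": 1,"translation": [-4.3,-11.9,9.4],"roll": 0},{"fingers": 1,"translation": [-4.3,-11.9,9.6],"roll": 0},{"fingers": 1,"translation": [-4.3,-11.9,9.6],"roll": 0},{"fingers": 1,"translation": [-4.3,-11.9,9.6],"roll": 0}]'

```text
clock: 8.73
eef_pos: [0.6222, -0.1413, 0.0696]
tool_rot: [0.98, -0.197, 0.001, 0.0]
ft_force: [-0.3, -0.2, -3.9]
grip_width: 0.0135
```

```bash
python3 - <<'E'
from h import *
to([.62,-.14,.06],-22.7)
F=[]
for i in range(5): s=bot.camera('scene');F.append(bot.get_obs()['ft_force'])
print(np.mean(F,0).round(2));w=snap('wrist','w4');s=snap('scene','s4');t=snap('top','t4')
E
```

```text
tcp [ 0.6222 -0.1413  0.0696] az -22.8 F [-0.29 -0.16 -3.9 ] w 0.0135 clk 8.73 tilt [ 0.003 -0.001 -1.   ]
shift cm [-0.25 -0.04  0.96] roll -0.1
[-0.05 -0.23 -4.13]
```

Call:
play_rows --motion '[{"fingers": 1,"translation": [0,0,0.2],"roll": 0},{"fingers": 1,"translation": [0,0,0.4],"roll": 0},{"fingers": 1,"translation": [0,0,0.5],"roll": 0},{"fingers": 1,"translation": [0,0,0.6],"roll": 0},{"fingers": 1,"translation": [0,0,0.7],"roll": 0},{"fingers": 1,"translation": [0,0,0.7],"roll": 0}]'

```text
clock: 9.63
eef_pos: [0.621, -0.1406, 0.0612]
tool_rot: [0.98, -0.197, -0.0, -0.0]
ft_force: [-0.2, 0.9, -3.4]
grip_width: 0.0136
```

```bash
python3 - <<'E'
from h import *
F=[]
for i in range(3): s=bot.camera('scene');F.append(bot.get_obs()['ft_force'])
print(np.mean(F,0).round(2));to([.62,-.14,.06],-22.7)
w=snap('wrist','w4');s=snap('scene','s4')
B=cv2.resize(s['pixels'][170:340,190:350],(400,425),interpolation=cv2.INTER_CUBIC)
A=cv2.resize(w['pixels'][:,50:462],(400,373));A=cv2.copyMakeBorder(A,0,52,0,0,0)
cv2.imwrite('pics/c4.png',np.hstack([A,B])[:,:,::-1])
E
```

```text
[-0.48  0.72 -3.4 ]
tcp [ 0.6211 -0.1407  0.0613] az -22.7 F [-0.43  1.04 -3.52] w 0.0137 clk 9.78 tilt [-0. -0. -1.]
shift cm [-0.13 -0.02  0.13] roll -0.0
```

View pics/c4.png

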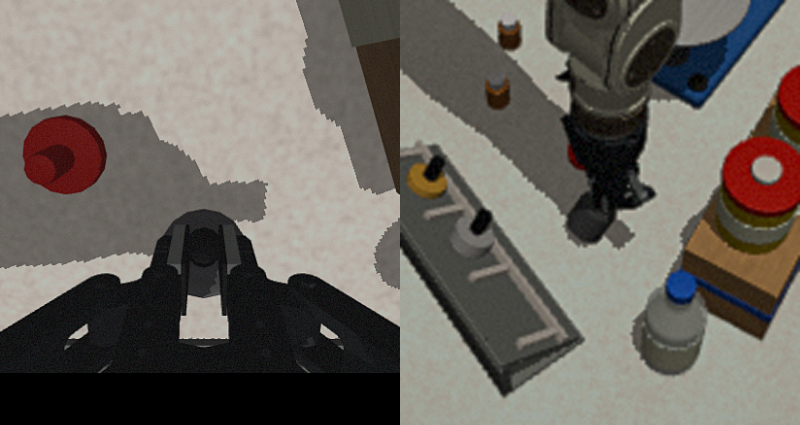

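w400 is held and still tilted, with the base at about (590,220) in the right half of the crop, just touching the table. I'll lower it a little, release it so it rocks upright, then rise.

Call:
play_rows --motion '[{"fingers": 1,"translation": [0,0,0.1],"roll": 0},{"fingers": 1,"translation": [0,0,0.2],"roll": 0},{"fingers": 1,"translation": [0,0,0.2],"roll": 0},{"fingers": 0,"translation": [0,0,0.2],"roll": 0},{"fingers": 0,"translation": [0,0,0.2],"roll": 0},{"fingers": 0,"translation": [0,0,0.2],"roll": 0},{"fingers": 0,"translation": [0,0,0.2],"roll": 0},{"fingers": 0,"translation": [0,0,0.2],"roll": 0},{"fingers": 0,"translation": [0,0,0.2],"roll": 0},{"fingers": 0,"translation": [0,0,-3],"roll": 0},{"fingers": 0,"translation": [0,3,-7],"roll": 0},{"fingers": 0,"translation": [0,7,-9],"roll": 0},{"fingers": 0,"translation": [0,7,-9],"roll": 0},{"fingers": 0,"translation": [0,7,-9],"roll": 0}]'

```text
clock: 11.05
eef_pos: [0.5947, -0.2084, 0.1542]
tool_rot: [0.98, -0.199, 0.003, 0.001]
ft_force: [0.1, 0.4, -0.2]
grip_width: 0.0425
```

```bash
python3 - <<'E'
from h import *
w=snap('wrist','w5');s=snap('scene','s5');t=snap('top','t5')
to([.62,-.14,.06],-22.7)
g=np.array([.6072,-.173,.062]);print('pred knob',[proj(c,g).round(1) for c in (w,s,t)])
B=cv2.resize(s['pixels'][200:310,210:310],(400,440),interpolation=cv2.INTER_CUBIC)
A=cv2.resize(w['pixels'][:,50:462],(400,373));A=cv2.copyMakeBorder(A,0,67,0,0,0)
cv2.imwrite('pics/c5.png',np.hstack([A,B])[:,:,::-1])
E
```

```text
tcp [ 0.5935 -0.2044  0.1499] az -22.7 F [-0.13  0.15  0.27] w 0.0426 clk 11.2 tilt [-0.002  0.001 -1.   ]
shift cm [-0.02 -6.96  8.99] roll -0.0
pred knob [array([256.5, 139.5]), array([260.9, 253.1]), array([297.5, 171. ])]
```

View pics/c5.png

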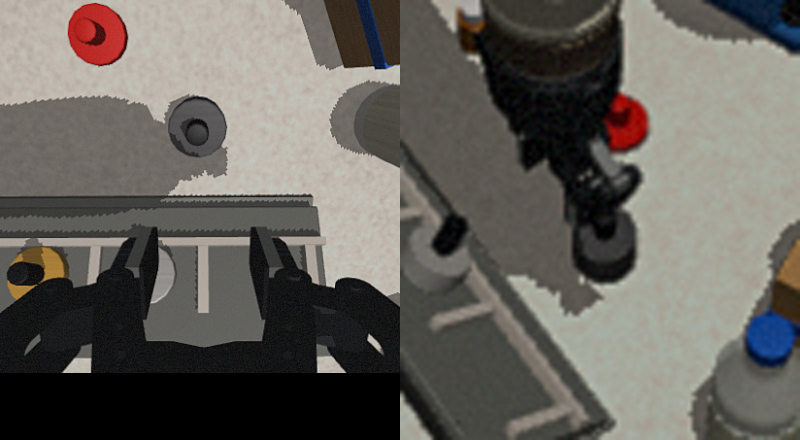

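w400 stands upright, knob top at crop (197,131) in the wrist half, base about (197,127).

```bash
python3 - <<'E'
from h import *
w,s=load('w5'),load('s5')
k=412/400
u,v=50+197*k,131*k
g=onz(w,u,v,.062);print(g,onz(w,50+197*k,127*k,.036));print(proj(s,g),'scene crop',(proj(s,g)-[210,200])*4+[400,0])
to([g[0],g[1],.062],-22.7)
E
```

```text
[ 0.60623896 -0.16937835  0.062     ] [ 0.60547647 -0.17024203  0.036     ]
[261.2590292  251.83890809] scene crop [605.03611681 207.35563236]
tcp [ 0.5935 -0.2044  0.1499] az -22.7 F [-0.13  0.15  0.27] w 0.0426 clk 11.2 tilt [-0.002  0.001 -1.   ]
shift cm [-0.15 -3.72  8.79] roll -0.0
```

Call:
play_rows --motion '[{"fingers": 0,"translation": [-0.15,-3.7,2],"roll": 0},{"fingers": 0,"translation": [-0.15,-3.7,5],"roll": 0},{"fingers": 0,"translation": [-0.15,-3.7,8],"roll": 0},{"fingers": 0,"translation": [-0.15,-3.7,9.2],"roll": 0},{"fingers": 0,"translation": [-0.15,-3.7,9.2],"roll": 0},{"fingers": 1,"translation": [-0.15,-3.7,9.2],"roll": 0},{"fingers": 1,"translation": [-0.15,-3.7,9.2],"roll": 0},{"fingers": 1,"translation": [-0.15,-3.7,9.2],"roll": 0},{"fingers": 1,"translation": [-0.15,-3.7,9.2],"roll": 0},{"fingers": 1,"translation": [-0.15,-3.7,9.2],"roll": 0},{"fingers": 1,"translation": [-0.15,-3.7,9.2],"roll": 0},{"fingers": 1,"translation": [-0.15,-3.7,8.5],"roll": 0},{"fingers": 1,"translation": [-0.15,-3.7,6],"roll": 0},{"fingers": 1,"translation": [-0.15,-3.7,2.5],"roll": 0},{"fingers": 1,"translation": [-0.15,-3.7,-1.5],"roll": 0},{"fingers": 1,"translation": [-0.15,-3.7,-5.5],"roll": 0},{"fingers": 1,"translation": [-0.15,-3.7,-8.5],"roll": 0},{"fingers": 1,"translation": [-1.5,-6.7,-8.5],"roll": 0},{"fingers": 1,"translation": [-3,-10,-8.5],"roll": 0},{"fingers": 1,"translation": [-3,-10,-8.5],"roll": 0}]'

```text
clock: 12.87
eef_pos: [0.6048, -0.0956, 0.2379]
tool_rot: [0.981, -0.194, 0.0, -0.002]
ft_force: [-0.7, -0.7, -4.3]
grip_width: 0.0134
```

```bash
python3 - <<'E'
from h import *
F=[]
for i in range(3): s=bot.camera('scene');F.append(bot.get_obs()['ft_force'])
print(np.mean(F,0).round(2));to([.598,.109,.235],-22.7)
E
```

```text
[ 0.13 -0.36 -4.14]
tcp [ 0.6047 -0.1011  0.2365] az -22.6 F [ 0.46 -1.25 -3.92] w 0.0134 clk 13.02 tilt [-0.    -0.001 -1.   ]
shift cm [ -8.71 -19.13   0.14] roll 0.1
```

Call:
play_rows --motion '[{"fingers": 1,"translation": [-1.5,-3.5,0],"roll": 0},{"fingers": 1,"translation": [-3,-7,0],"roll": 0},{"fingers": 1,"translation": [-4.6,-10.5,0],"roll": 0},{"fingers": 1,"translation": [-6.2,-14,0],"roll": 0},{"fingers": 1,"translation": [-7.6,-17,0],"roll": 0},{"fingers": 1,"translation": [-8.7,-19.1,0],"roll": 0},{"fingers": 1,"translation": [-8.7,-19.1,0],"roll": 0},{"fingers": 1,"translation": [-8.7,-19.1,1],"roll": 0},{"fingers": 1,"translation": [-8.7,-19.1,2],"roll": 0},{"fingers": 1,"translation": [-8.7,-19.1,2.4],"roll": 0},{"fingers": 1,"translation": [-8.7,-19.1,2.6],"roll": 0},{"fingers": 1,"translation": [-8.7,-19.1,2.8],"roll": 0},{"fingers": 1,"translation": [-8.7,-19.1,2.95],"roll": 0},{"fingers": 1,"translation": [-8.7,-19.1,3.1],"roll": 0},{"fingers": 1,"translation": [-8.7,-19.1,3.25],"roll": 0},{"fingers": 1,"translation": [-8.7,-19.1,3.4],"roll": 0},{"fingers": 1,"translation": [-8.7,-19.1,3.55],"roll": 0},{"fingers": 1,"translation": [-8.7,-19.1,3.7],"roll": 0},{"fingers": 1,"translation": [-8.7,-19.1,3.7],"roll": 0},{"fingers": 1,"translation": [-8.7,-19.1,3.7],"roll": 0}]'

```text
clock: 14.68
eef_pos: [0.5988, 0.1082, 0.1994]
tool_rot: [0.98, -0.197, 0.0, 0.0]
ft_force: [-1.8, -2.4, -0.2]
grip_width: 0.0134
```

```bash
python3 - <<'E'
from h import *
F=[]
for i in range(5): s=bot.camera('scene');F.append(bot.get_obs()['ft_force'])
print(np.mean(F,0).round(2));to([.598,.109,.199],-22.7)
E
```

```text
[-0.94 -2.76  0.11]
tcp [0.5988 0.1083 0.1995] az -22.7 F [-0.11 -2.76 -1.02] w 0.0133 clk 14.93 tilt [ 0.001 -0.    -1.   ]
shift cm [-0.1  -0.04  0.05] roll -0.0
```

Call:
play_rows --motion '[{"fingers": 0,"translation": [0,0,0],"roll": 0},{"fingers": 0,"translation": [0,0,0],"roll": 0},{"fingers": 0,"translation": [0,0,0],"roll": 0},{"fingers": 0,"translation": [0,0,0],"roll": 0},{"fingers": 0,"translation": [0,0,-0.5],"roll": 0},{"fingers": 0,"translation": [0,0,-2],"roll": 0},{"fingers": 0,"translation": [0,0,-5],"roll": 0},{"fingers": 0,"translation": [0,3,-7],"roll": 0},{"fingers": 0,"translation": [-0.9,35.3,-6],"roll": 0},{"fingers": 0,"translation": [-0.9,35.3,-6],"roll": 0},{"fingers": 0,"translation": [-0.9,35.3,-6],"roll": 0},{"fingers": 0,"translation": [-0.9,35.3,-6],"roll": 0},{"fingers": 0,"translation": [-0.9,35.3,-6],"roll": 0},{"fingers": 0,"translation": [-0.9,35.3,-6],"roll": 0},{"fingers": 0,"translation": [-0.9,35.3,-6],"roll": 0},{"fingers": 0,"translation": [-0.9,35.3,-6],"roll": 0},{"fingers": 0,"translation": [-0.9,35.3,-2],"roll": 0},{"fingers": 0,"translation": [-0.9,35.3,2],"roll": 0},{"fingers": 0,"translation": [-0.9,35.3,3.4],"roll": 0},{"fingers": 0,"translation": [-0.9,35.3,3.4],"roll": 0}]'

```text
clock: 16.6
eef_pos: [0.4509, -0.2128, 0.1615]
tool_rot: [0.98, -0.197, -0.004, -0.001]
ft_force: [-0.6, -0.5, 0.3]
grip_width: 0.0429
```

```bash
python3 - <<'E'
from h import *
bot.camera('scene')
w=snap('wrist','w6');s=snap('scene','s6')
to([.4547,-.2139,.083],-22.7)
print('pred tip',(proj(w,np.array([.4563,-.2102,.080]))-[50,0])*400/412)
B=cv2.resize(s['pixels'][85:205,265:375],(400,436),interpolation=cv2.INTER_CUBIC)
A=cv2.resize(w['pixels'][:,50:462],(400,373));A=cv2.copyMakeBorder(A,0,63,0,0,0)
cv2.imwrite('pics/c6.png',np.hstack([A,B])[:,:,::-1])
E
```

```text
tcp [ 0.4551 -0.2141  0.1669] az -22.7 F [0.24 0.1  0.82] w 0.0427 clk 16.75 tilt [ 0.002 -0.001 -1.   ]
shift cm [-0.06 -0.01  8.39] roll 0.0
pred tip [208.30466574 186.93345385]
```

View pics/c6.png

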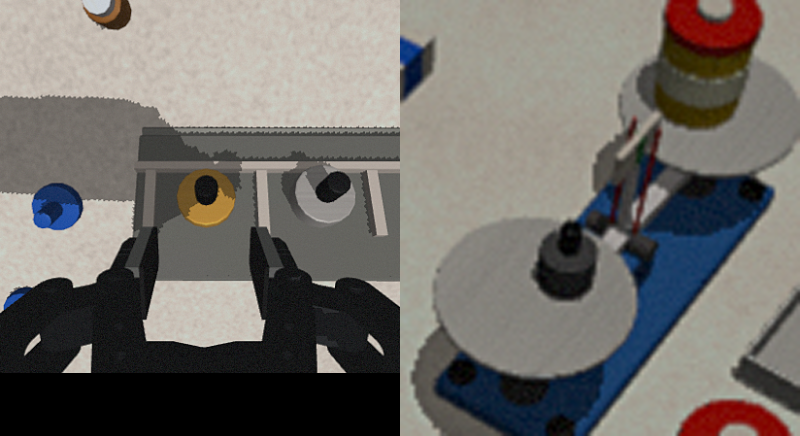

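w400 stands upright on the pan at (567,265). The w100 knob tip is at about (206,183) in the wrist half, with the red pointer still off the mark.

```bash
python3 - <<'E'
from h import *
w,s,t,w2=load('w6'),load('s0'),load('t0'),load('w2')
k=412/400
x,e=tri((w,50+206*k,183*k),(s,165+160/4,220+55/4),(t,290+99/5,150+298/5));print(x,e)
print(tri((w,50+206*k,183*k),(w2,25/1.5,279/1.5)))
L=np.radians(67.3);p=x-.004*np.array([np.cos(L),np.sin(L),0]);p[2]=x[2]-.001
to(p,-22.7)
E
```

```text
[ 0.45602205 -0.20944198  0.079357  ] [2.1, 0.7, 2.7]
(array([ 0.45575375, -0.20766967,  0.08245285]), [1.3, 1.3])
tcp [ 0.4551 -0.2141  0.1669] az -22.7 F [0.24 0.1  0.82] w 0.0427 clk 16.75 tilt [ 0.002 -0.001 -1.   ]
shift cm [-0.12 -0.07  8.85] roll 0.0
```

Call:
play_rows --motion '[{"fingers": 0,"translation": [-0.1,-0.05,3],"roll": 0},{"fingers": 0,"translation": [-0.1,-0.05,6],"roll": 0},{"fingers": 0,"translation": [-0.1,-0.05,8],"roll": 0},{"fingers": 0,"translation": [-0.1,-0.05,8.7],"roll": 0},{"fingers": 0,"translation": [-0.1,-0.05,8.7],"roll": 0},{"fingers": 1,"translation": [-0.1,-0.05,8.7],"roll": 0},{"fingers": 1,"translation": [-0.1,-0.05,8.7],"roll": 0},{"fingers": 1,"translation": [-0.1,-0.05,8.7],"roll": 0},{"fingers": 1,"translation": [-0.1,-0.05,8.7],"roll": 0},{"fingers": 1,"translation": [-0.1,-0.05,8.7],"roll": 0},{"fingers": 1,"translation": [-0.1,-0.05,8.7],"roll": 0},{"fingers": 1,"translation": [-0.1,-0.05,8],"roll": 0},{"fingers": 1,"translation": [-0.1,-0.05,6],"roll": 0},{"fingers": 1,"translation": [-0.1,-0.05,3],"roll": 0},{"fingers": 1,"translation": [-0.1,-0.05,0],"roll": 0},{"fingers": 1,"translation": [3,-3,0],"roll": 0},{"fingers": 1,"translation": [6,-6.2,0],"roll": 0},{"fingers": 1,"translation": [9,-9.5,0],"roll": 0},{"fingers": 1,"translation": [12.3,-13.2,0],"roll": 0},{"fingers": 1,"translation": [12.3,-13.2,0],"roll": 0}]'

```text
clock: 18.42
eef_pos: [0.6229, -0.1367, 0.1657]
tool_rot: [0.981, -0.195, 0.002, -0.001]
ft_force: [0.6, 0.5, -0.9]
grip_width: 0.0134
```

```bash
python3 - <<'E'
from h import *
F=[]
for i in range(4): s=bot.camera('scene');F.append(bot.get_obs()['ft_force'])
print(np.mean(F,0).round(2));to([.62,-.14,.045],-22.7)
E
```

```text
[ 0.2  -0.44 -0.77]
tcp [ 0.6178 -0.1394  0.1651] az -22.7 F [-0.59 -0.32 -0.07] w 0.0136 clk 18.62 tilt [-0.002 -0.    -1.   ]
shift cm [ 0.25 -0.04 12.01] roll 0.0
```

Call:
play_rows --motion '[{"fingers": 1,"translation": [0.2,0,4],"roll": 0},{"fingers": 1,"translation": [0.2,0,8],"roll": 0},{"fingers": 1,"translation": [0.2,0,10.5],"roll": 0},{"fingers": 1,"translation": [0.2,0,11.3],"roll": 0},{"fingers": 1,"translation": [0.2,0,11.6],"roll": 0},{"fingers": 1,"translation": [0.2,0,11.8],"roll": 0},{"fingers": 1,"translation": [0.2,0,12],"roll": 0},{"fingers": 1,"translation": [0.2,0,12],"roll": 0}]'

```text
clock: 19.28
eef_pos: [0.6215, -0.1409, 0.0475]
tool_rot: [0.98, -0.197, 0.002, 0.0]
ft_force: [-0.6, -0.1, -1.2]
grip_width: 0.0137
```

```bash
python3 - <<'E'
from h import *
F=[]
for i in range(5): s=bot.camera('scene');F.append(bot.get_obs()['ft_force'])
print(np.mean(F,0).round(2));to([.62,-.14,.045],-22.7)
E
```

```text
[ 0.13  0.1  -0.74]
tcp [ 0.6208 -0.1404  0.0463] az -22.7 F [ 0.02 -0.11 -0.68] w 0.0133 clk 19.53 tilt [ 0.002 -0.    -1.   ]
shift cm [-0.09 -0.01  0.13] roll -0.0
```

Not touching yet; a little lower.

Call:
play_rows --motion '[{"fingers": 1,"translation": [0,0,0.15],"roll": 0},{"fingers": 1,"translation": [0,0,0.3],"roll": 0},{"fingers": 1,"translation": [0,0,0.4],"roll": 0},{"fingers": 1,"translation": [0,0,0.4],"roll": 0}]'

```text
clock: 19.87
eef_pos: [0.6205, -0.1403, 0.0419]
tool_rot: [0.98, -0.197, 0.0, -0.0]
ft_force: [1.0, 0.6, 3.8]
grip_width: 0.0137
```

```bash
python3 - <<'E'
from h import *
F=[]
for i in range(5): s=bot.camera('scene');F.append(bot.get_obs()['ft_force'])
print(np.mean(F,0).round(2));to([.62,-.14,.045],-22.7)
E
```

```text
[-0.33  0.37  3.97]
tcp [ 0.6205 -0.1404  0.0418] az -22.7 F [-0.78  0.97  4.58] w 0.0139 clk 20.12 tilt [ 0.001 -0.    -1.   ]
shift cm [-0.06 -0.02 -0.32] roll -0.0
```

Contact. Back off 2 mm, release, retreat and look.

Call:
play_rows --motion '[{"fingers": 1,"translation": [0,0,-0.1],"roll": 0},{"fingers": 1,"translation": [0,0,-0.1],"roll": 0},{"fingers": 0,"translation": [0,0,-0.1],"roll": 0},{"fingers": 0,"translation": [0,0,-0.1],"roll": 0},{"fingers": 0,"translation": [0,0,-0.1],"roll": 0},{"fingers": 0,"translation": [0,0,-0.1],"roll": 0},{"fingers": 0,"translation": [0,0,-0.1],"roll": 0},{"fingers": 0,"translation": [0,0,-0.1],"roll": 0},{"fingers": 0,"translation": [0,0,-3],"roll": 0},{"fingers": 0,"translation": [0,3,-7],"roll": 0},{"fingers": 0,"translation": [0,7,-10],"roll": 0},{"fingers": 0,"translation": [0,7,-11],"roll": 0},{"fingers": 0,"translation": [0,7,-11],"roll": 0},{"fingers": 0,"translation": [0,7,-11],"roll": 0}]'

```text
clock: 21.28
eef_pos: [0.5939, -0.2061, 0.1532]
tool_rot: [0.98, -0.198, 0.002, 0.0]
ft_force: [-0.2, 0.1, -0.8]
grip_width: 0.0424
```

```bash
python3 - <<'E'
from h import *
bot.camera('scene');w=snap('wrist','w7');s=snap('scene','s7');t=snap('top','t7')
to([.62,-.14,.06],-22.7)
B=cv2.resize(s['pixels'][200:310,210:310],(400,440),interpolation=cv2.INTER_CUBIC)
A=cv2.resize(w['pixels'][:,50:462],(400,373));A=cv2.copyMakeBorder(A,0,67,0,0,0)
cv2.imwrite('pics/c7.png',np.hstack([A,B])[:,:,::-1])
E
```

```text
tcp [ 0.5924 -0.2037  0.1495] az -22.7 F [0.3  0.29 0.21] w 0.0428 clk 21.48 tilt [-0.003  0.001 -1.   ]
shift cm [ 0.12 -6.95  8.94] roll 0.0
```

View pics/c7.png

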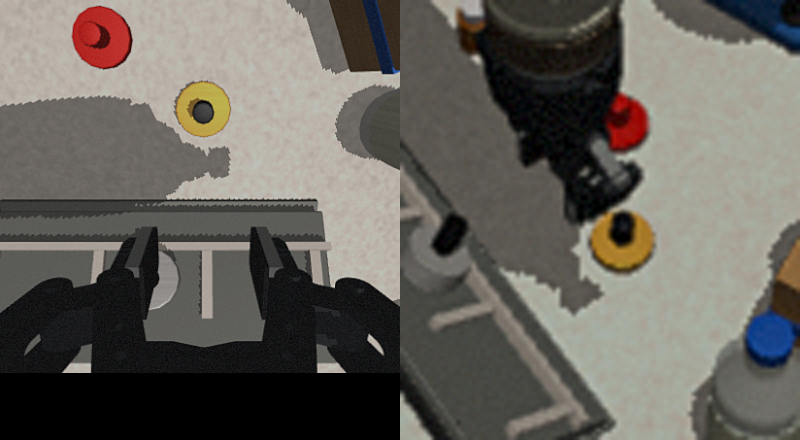

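w100 is upright on the table, with its knob top at (203,111) in the wrist half and (622,218) in the scene half.

```bash
python3 - <<'E'
from h import *
w,s=load('w7'),load('s7');k=412/400
g=onz(w,50+203*k,111*k,.038);print(g,tri((w,50+203*k,111*k),(s,210+222/4,200+218/4)),onz(w,50+203*k,109*k,.012))
to([g[0],g[1],.034],-22.7);to([.5735,.05,.235],-22.7)
E
```

```text
[ 0.61202736 -0.15710207  0.038     ] (array([ 0.61210033, -0.15740332,  0.03338829]), [0.3, 0.3]) [ 0.61162107 -0.15795397  0.012     ]
tcp [ 0.5924 -0.2037  0.1495] az -22.7 F [0.3  0.29 0.21] w 0.0428 clk 21.48 tilt [-0.003  0.001 -1.   ]
shift cm [ 0.05 -5.06 11.55] roll 0.0
tcp [ 0.5924 -0.2037  0.1495] az -22.7 F [0.3  0.29 0.21] w 0.0428 clk 21.48 tilt [-0.003  0.001 -1.   ]
shift cm [-11.55 -22.69  -8.52] roll 0.0
```

Call:
play_rows --motion '[{"fingers": 0,"translation": [0.05,-3,3],"roll": 0},{"fingers": 0,"translation": [0.05,-5.05,6],"roll": 0},{"fingers": 0,"translation": [0.05,-5.05,9.5],"roll": 0},{"fingers": 0,"translation": [0.05,-5.05,11.2],"roll": 0},{"fingers": 0,"translation": [0.05,-5.05,11.5],"roll": 0},{"fingers": 0,"translation": [0.05,-5.05,11.5],"roll": 0},{"fingers": 1,"translation": [0.05,-5.05,11.5],"roll": 0},{"fingers": 1,"translation": [0.05,-5.05,11.5],"roll": 0},{"fingers": 1,"translation": [0.05,-5.05,11.5],"roll": 0},{"fingers": 1,"translation": [0.05,-5.05,11.5],"roll": 0},{"fingers": 1,"translation": [0.05,-5.05,11.5],"roll": 0},{"fingers": 1,"translation": [0.05,-5.05,11.5],"roll": 0},{"fingers": 1,"translation": [0.05,-5.05,10],"roll": 0},{"fingers": 1,"translation": [0.05,-5.05,6],"roll": 0},{"fingers": 1,"translation": [0.05,-5.05,2],"roll": 0},{"fingers": 1,"translation": [0.05,-5.05,-2],"roll": 0},{"fingers": 1,"translation": [0.05,-5.05,-6],"roll": 0},{"fingers": 1,"translation": [0.05,-5.05,-8.5],"roll": 0},{"fingers": 1,"translation": [0.05,-5.05,-8.5],"roll": 0},{"fingers": 1,"translation": [0.05,-5.05,-8.5],"roll": 0}]'

```text
clock: 23.15
eef_pos: [0.614, -0.1589, 0.2386]
tool_rot: [0.98, -0.197, 0.002, 0.0]
ft_force: [0.3, -1.5, -2.0]
grip_width: 0.0131
```

```bash
python3 - <<'E'
from h import *
to([.5735,.05,.235],-22.7)
E
```

```text
tcp [ 0.614  -0.1589  0.2386] az -22.7 F [ 0.31 -1.54 -1.98] w 0.0131 clk 23.15 tilt [ 0.005 -0.001 -1.   ]
shift cm [-11.81 -17.7    0.32] roll -0.0
```

Call:
play_rows --motion '[{"fingers": 1,"translation": [-2.3,-3.4,0],"roll": 0},{"fingers": 1,"translation": [-4.6,-6.8,0],"roll": 0},{"fingers": 1,"translation": [-7,-10.5,0],"roll": 0},{"fingers": 1,"translation": [-9.2,-14,0],"roll": 0},{"fingers": 1,"translation": [-11.6,-17.6,0],"roll": 0},{"fingers": 1,"translation": [-11.6,-17.6,0],"roll": 0},{"fingers": 1,"translation": [-11.6,-17.6,2],"roll": 0},{"fingers": 1,"translation": [-11.6,-17.6,4],"roll": 0},{"fingers": 1,"translation": [-11.6,-17.6,4.8],"roll": 0},{"fingers": 1,"translation": [-11.6,-17.6,5.1],"roll": 0},{"fingers": 1,"translation": [-11.6,-17.6,5.3],"roll": 0},{"fingers": 1,"translation": [-11.6,-17.6,5.5],"roll": 0},{"fingers": 1,"translation": [-11.6,-17.6,5.7],"roll": 0},{"fingers": 1,"translation": [-11.6,-17.6,5.9],"roll": 0},{"fingers": 1,"translation": [-11.6,-17.6,6.1],"roll": 0},{"fingers": 1,"translation": [-11.6,-17.6,6.3],"roll": 0},{"fingers": 1,"translation": [-11.6,-17.6,6.5],"roll": 0},{"fingers": 1,"translation": [-11.6,-17.6,6.7],"roll": 0},{"fingers": 1,"translation": [-11.6,-17.6,6.9],"roll": 0},{"fingers": 1,"translation": [-11.6,-17.6,7.0],"roll": 0}]'

```text
clock: 24.82
eef_pos: [0.5741, 0.0487, 0.1661]
tool_rot: [0.98, -0.197, 0.0, -0.0]
ft_force: [0.5, 0.2, -0.3]
grip_width: 0.0127
```

```bash
python3 - <<'E'
from h import *
F=[]
for i in range(8): s=bot.camera('scene');F.append(bot.get_obs()['ft_force'])
print(np.mean(F,0).round(2));to([.5735,.05,.165],-22.7)
E
```

```text
[0.28 0.23 0.04]
tcp [0.5739 0.0487 0.1664] az -22.7 F [-0.79  0.5  -0.34] w 0.013 clk 25.22 tilt [-0.  0. -1.]
shift cm [-0.09 -0.1   0.14] roll -0.0
```

Force is about zero at near-level height, so the weight is carried. Release, rise, move away.

Call:
play_rows --motion '[{"fingers": 0,"translation": [0,0,0],"roll": 0},{"fingers": 0,"translation": [0,0,0],"roll": 0},{"fingers": 0,"translation": [0,0,0],"roll": 0},{"fingers": 0,"translation": [0,0,0],"roll": 0},{"fingers": 0,"translation": [0,0,-0.5],"roll": 0},{"fingers": 0,"translation": [0,0,-2],"roll": 0},{"fingers": 0,"translation": [0,0,-5],"roll": 0},{"fingers": 0,"translation": [0,0,-9],"roll": 0},{"fingers": 0,"translation": [0,4,-11],"roll": 0},{"fingers": 0,"translation": [-8,18,-11],"roll": 0},{"fingers": 0,"translation": [-8,18,-11],"roll": 0},{"fingers": 0,"translation": [-8,18,-11],"roll": 0},{"fingers": 0,"translation": [-8,18,-11],"roll": 0},{"fingers": 0,"translation": [-8,18,-11],"roll": 0},{"fingers": 0,"translation": [-8,18,-11],"roll": 0},{"fingers": 0,"translation": [-8,18,-11],"roll": 0},{"fingers": 0,"translation": [-8,18,-11],"roll": 0},{"fingers": 0,"translation": [-8,18,-11],"roll": 0},{"fingers": 0,"translation": [-8,18,-11],"roll": 0},{"fingers": 0,"translation": [-8,18,-11],"roll": 0}]'

```text
clock: 26.88
eef_pos: [0.4313, -0.086, 0.276]
tool_rot: [0.981, -0.196, -0.0, -0.0]
ft_force: [-0.9, -1.0, -0.3]
grip_width: 0.043
```

```bash
python3 - <<'E'
from h import *
s=snap('scene','s8');t=snap('top','t8')
for i in range(5):bot.camera('scene')
s2=snap('scene','s9');print('motion',np.abs(cv2.GaussianBlur(s2['pixels'],(5,5),0).astype(int)-cv2.GaussianBlur(s['pixels'],(5,5),0))[85:215,265:385].max())
to([.5,0,.2])
B=cv2.resize(s2['pixels'][85:215,265:385],(400,433),interpolation=cv2.INTER_CUBIC)
A=cv2.resize(s2['pixels'][105:160,305:355],(394,433),interpolation=cv2.INTER_CUBIC)
cv2.imwrite('pics/c8.png',np.hstack([A,B])[:,:,::-1])
E
```

```text
motion 10
tcp [ 0.4308 -0.0865  0.2763] az -22.7 F [ 0.03 -0.2   0.14] w 0.0426 clk 27.28 tilt [ 0.  0. -1.]
shift cm [  3.04 -10.65   7.63]
```

View pics/c8.png

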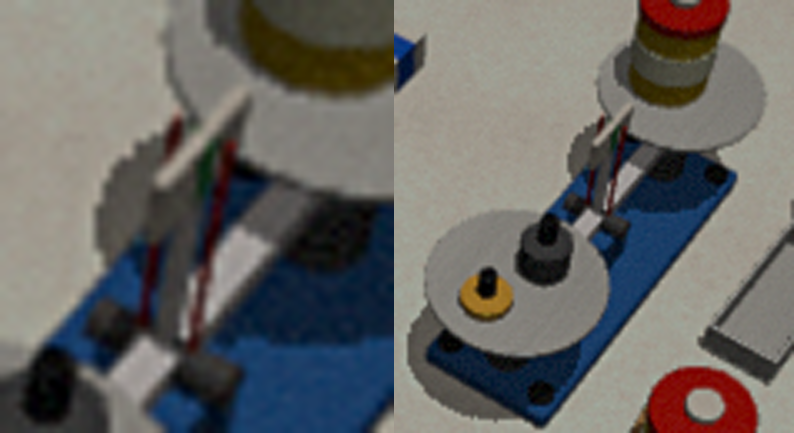

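Both weights stand upright on the pan, brass at (487,297) and dark at (545,255). The pointer is near the green mark. I'll quantify the beam angle from the jar's rise relative to the start.

```bash
python3 - <<'E'
from h import *
s=load('s0');L=np.array([.593,.3596,.2185])
d=proj(s,L+[0,0,.0168])-proj(s,L);print('px per 16.8mm',d)
def shift(a,b,box):
    y0,y1,x0,x1=box;A=a[y0:y1,x0:x1];best=[]
    R=cv2.resize(b,None,fx=8,fy=8,interpolation=cv2.INTER_CUBIC);T=cv2.resize(A,None,fx=8,fy=8,interpolation=cv2.INTER_CUBIC)
    R=R[(y0-10)*8:(y1+10)*8,(x0-10)*8:(x1+10)*8]
    _,v,_,l=cv2.minMaxLoc(cv2.matchTemplate(R,T,cv2.TM_CCOEFF_NORMED));return (l[0]/8-10,l[1]/8-10,round(v,3))
for f in('s1','s2','s6','s9'):
    m=shift(s['pixels'],load(f)['pixels'],(82,112,336,364));print(f,m,'beam',round(.12-.12*m[1]/d[1],3))
# other things, top view t0->t8
for n,x,y in(('jar1',255,116),('jar2',284,120),('sanit',312,132),('vA',271,218),('vB',251,227),('syr',168,261),('tray',183,135),('mug',377,245)):
    print(n,shift(load('t0')['pixels'],load('t8')['pixels'],(y-12,y+12,x-14,x+14)))
E
```

```text
px per 16.8mm [ 0.96854548 -4.46168043]
s1 (0.0, 0.0, 0.996) beam 0.12
s2 (1.0, -4.375, 0.987) beam 0.002
s6 (0.125, -0.75, 0.988) beam 0.1
s9 (1.0, -4.5, 0.986) beam -0.001
jar1 (0.0, 0.0, 0.999)
jar2 (0.0, 0.0, 0.999)
sanit (0.0, 0.0, 0.999)
vA (-6.25, -10.0, 0.317)
vB (0.25, 0.0, 0.65)
syr (0.0, 0.0, 0.999)
tray (0.0, 0.0, 0.999)
mug (0.0, 0.0, 0.999)
```

The beam is at about 0.00 rad. The vial mismatches come from the arm hanging over them.

```bash
python3 -c "
from workcell import bot
print(bot.job_done())"
```

```text
the job is handed in; nothing more can be done
None
```

The jar is balanced by the 400 g and 100 g weights, so it weighs about 500 g. I handed the job in at about 27 s; the hand-in reports no verdict.

**How it was done:** I pressed the empty pan to level and felt about 4.9 N, which pointed to 400 g + 100 g. Each weight came out of the rack still leaning, so I let it rock upright on the table. I then regripped it by the knob, lowered it slowly onto the pan and let go. The 200 g weight was left in the rack.

**Last checks:**
- **Beam:** tracking the jar in the scene camera put the beam at +0.10 rad with the 400 g alone and about -0.001 rad with both, at rest.
- **Weights:** both stood upright on the pan.
- **Bystanders:** the waiting jars, sanitizer, tray, syringe box and mug had not shifted in the top view.
- **Not confirmed:** the arm hid the two vials in the final top view, so their match failed. The arm only passed over them at height, and I never felt contact.
- **Disagreement:** pressing the pan also showed a sideways force of about 3.5 N, which I took as friction.

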